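# Feed a row of bean canisters into the grinder rail

### The job

Set the copper-lidded canister upright on the counter at the tail of the three black-lidded ones, in line with them, then push all four together as one straight row along the counter into the feed rail until the front canister presses the red sprung plate a few millimetres back: a firm but gentle push, never driving the plate to the end of its spring travel. Let go and leave the row standing closed up with the front canister still resting against the plate. The three black-lidded canisters are slid, never lifted, tipped or pushed out of line, and the pitcher, cup and tamper stay where they are.

Things in the scene. Friction and masses are not known exactly. Their poses are not given: they have to be found in the camera images.
- lane: Feed rail fixed to the counter: two steel guide rails 20 mm high, 205 mm long, 61 mm apart inside, no floor (canisters slide on the counter), with two flared lips reaching 30 mm out of the mouth (about 82 mm wide there). Origin: middle of the mouth at counter level, where the straight rails begin. +x points along the rail in the feeding direction, y across it, z up.
- plate_zone (a point): Fixed point on the rail's axis at counter level, 140 mm along +x from the rail's origin: the middle of the zone where the red plate may be. The plate (52 mm wide, 3 to 51 mm high, facing the mouth) is on a black carriage clamped at an unmeasured place: its face at rest stands anywhere within 22 mm before or past this point along the rail.
- plate_spring (a point): Same point, 27 mm above the counter. The plate yields up to 10 mm along +x against a damped spring of 1.5 N per mm without preload, so it bottoms at 15 N; over 17 N on rail or plate is too much. A press of 4 to 14 N, held a moment with all four canisters closed up, seats the row; on release the spring pushes the row back a little until friction on the counter holds it.
- can_a: Front black-lidded bean canister, dark steel, round, 54 mm diameter, 62 mm high (the top 12 mm, the lid, is 52 mm in diameter), 110 to 220 g. Origin: centre of the underside. Starts in the rail mouth between the lips, roughly on the rail's axis. A row of four needs about 1 to 4 N to slide.
- can_b: Second black-lidded canister, same size, behind the front one with a gap of a few millimetres.
- can_c: Third black-lidded canister, same size, the tail of the starting row.
- can_d: Fourth canister, same size, with a copper-coloured lid, standing apart beside the row. Origin: centre of the underside. It can be gripped across its 54 mm diameter and used to push the others.
- pitcher: Steel milk pitcher, 72 mm diameter, 95 mm high, with a handle. Origin: centre of the underside. Leave alone.
- cup: White ceramic cup, 84 mm diameter, 62 mm high, with a handle. Origin: centre of the underside. Leave alone.
- tamper: Steel coffee tamper, 58 mm diameter base, 80 mm high. Origin: centre of the underside. Leave alone.

How it is judged:
By the outcome, as a careful person would: the job done as asked, in the order asked, and still so for the second after the job is handed in, with the robot touching nothing.
It also fails if it takes over 72 s, if anything falls off the work surface, if the arm or the gripper's body presses on something with over 40 N, if the wrist force passes 120 N, or if a joint passes its speed limit or range.

### The arm

A 7-joint arm with a two-finger parallel gripper is mounted at the origin on the work surface. World frame = base frame: x ahead of the robot, y to its left, z up, the work surface at z = 0. Lengths are in m, angles in rad, forces in N, time in s.
With the tool pointing down it reaches from about 0.4 to 0.9 m from the base axis. Payload 5.5 kg.
Tool frame: the origin (TCP) lies midway between the tips of the shut fingers; the grasp point (between the pads) lies 19 mm behind it; z points along the fingers, y is the direction in which the jaws open and shut (so a half turn about z gives the same grasp; the last joint's range is limited). The gripper opens to 85 mm and grips with 20 to 120 N. Pads are 22 mm wide; open, the fingers measure 114 mm over their backs; the gripper's body (76 mm by 85 mm) begins 54 mm behind the grasp point. The pads swing forward as they close: fully open they stand 13 mm farther back than shut.
Start: joints at [-1.076, 0.501, -0.427, 1.55, 0.221, 1.138, -0.21], TCP at [0.149, 0.633, 0.231] pointing down, gripper open.
Joint ranges: [-2.88, 2.88], [-0.31, 2.03], [-1.54, 1.56], [0.2, 2.42], [-1.41, 4.55], [0.19, 2.02], [-2.57, 2.57]. Speed limits (rad/s): [2.57, 2.57, 3.14, 3.14, 3.14, 3.14, 3.14].

### API

Orientations are given as a unit quaternion [x, y, z, w].
In Python, from station import r gives the robot as it stands.
- The arm moves only by the tool step_arm, never from a script. Its argument "series" is a list that holds one entry, the list of rows, each a list of 7 numbers: the turn, a rotation vector about the tool's x, y, z in degrees, then the shift along the tool's x, y, z in mm, then the opening, from 0 (shut) to 1 (fully open). In form: [[[ax, ay, az, x, y, z, hand], ...]]. A call has 1 to 8 rows; each row is the pose to reach, as a shift and turn from the pose measured when the call began, along the tool's axes at that moment; what a row does not reach only later rows make up. A row lasts 1/8 s, in which the tool goes at most 62.5 mm and 10.7 degrees, less where a joint would pass 70% of its speed; a pose out of reach is approached as far as the arm can. A call with a gripper value outside its range is refused whole. The fingers move at their own pace and stop on an object; "squeeze" is the grip in N (left out, the last holds). Time passes only in rows, so rows that repeat a pose let the fingers close. It gives the time, the measured TCP pose, the force and the opening at its end, in the units of the state.
- r.get_obs(): the state, without advancing time (a new reading comes with each control period).
- r.snapshot(name): name is "side" or "top" or "wrist"; returns a dict with "pixels" (480x640x3 uint8, red, green, blue), "fx", "fy", "cx", "cy" (pixels), "world_to_cam" (4x4, takes a point from world to camera coordinates). Camera axes: x right, y down, z forward; pixel columns grow to the right and rows downward; lengths in m; the calibration is good to about 2 mm. A picture is of the moment at which its call begins. There is no depth.
- r.close_job(): hands the job in, once; it reports no verdict.
The state is a dict: "time_s": time; "joint_pos": joint angles; "qd": joint speeds; "tau": joint torques, N m; "tcp_pos": TCP position; "tcp_rot": TCP orientation; "ft_force": force on the tool from outside, world axes, zero at the start; "wrist_torque": the same for the moment, N m; "opening": opening from 0.0 (shut) to 1.0 (fully open).
Only numpy, scipy, OpenCV 4.12 (cv2) and the standard library are available. Lean on these libraries where they do the work, as an engineer would, in place of code of your own. Each camera call takes 0.05 s, during which the arm holds its last target. There are 200 camera calls.

## Working session

There is one attempt and no reset: what is moved stays moved. The work goes in short steps, Python scripts to look and compute and a tool call to move; the robot and the scene stay as the last step left them, time stands still between calls to the robot, and variables do not carry over. Pictures are saved under pics/ and viewed, about 8 in all and at most 12, crops included, and the job is handed in when it is done.

Besides the shell and the picture viewer there is one more tool, called after "Call:" as name([rows], argument=value, ...), one row to a line, values as JSON. step_arm: Moves the arm, as the interface text tells. Its arguments: {"type":"object","properties":{"series":{"type":"array","items":{"type":"array","items":{"type":"array","items":{"type":"number"}}}},"squeeze":{"type":"number"}},"required":["series"]}

```bash
mkdir -p pics; ls; python3 - <<'E'
from station import r
import cv2,numpy as np
o=r.get_obs();print(o)
for n in("top","side"):
    s=r.snapshot(n);cv2.imwrite(f"pics/{n}0.png",s["pixels"][:,:,::-1]);np.savez(f"pics/{n}0.npz",**s)
    print(n,s["fx"],s["cx"],s["cy"],np.round(s["world_to_cam"],4).tolist())
E
```

```text
pics
{'time_s': 0.0, 'joint_pos': array([-1.07581   ,  0.50184835, -0.42679378,  1.55146311,  0.22081115,
        1.13829122, -0.21030882]), 'qd': array([ 0.00088462,  0.00061279, -0.00140163,  0.00068315,  0.00203205,
       -0.00130036, -0.00011216]), 'tau': array([-2.23216384e-04, -5.69528854e+01, -5.81644759e+00, -2.80937433e+01,
        1.05479092e-02,  1.22588032e-02,  2.89135448e-05]), 'tcp_pos': array([0.14919954, 0.63192808, 0.23025381]), 'tcp_rot': array([ 1.15606242e-01,  9.93294642e-01, -9.64808015e-04, -1.41427850e-04]), 'ft_force': array([-0.07915233,  0.68096998, -0.50748161]), 'wrist_torque': array([ 0.00970151, -0.01800121, -0.04619044]), 'opening': 0.9987190575150142}
top 439.1912685533953 317.93236254637816 239.92453384908075 [[-0.0128, -0.9999, -0.0023, 0.107], [-0.9902, 0.013, -0.1389, 0.5633], [0.1389, 0.0005, -0.9903, 0.6827], [0.0, 0.0, 0.0, 1.0]]
side 442.48823118596556 319.7151935418604 244.79024499045394 [[0.9935, -0.1125, 0.0165, -0.5547], [-0.0746, -0.7541, -0.6525, 0.1298], [0.0858, 0.647, -0.7576, 0.5873], [0.0, 0.0, 0.0, 1.0]]
```

View pics/top0.png

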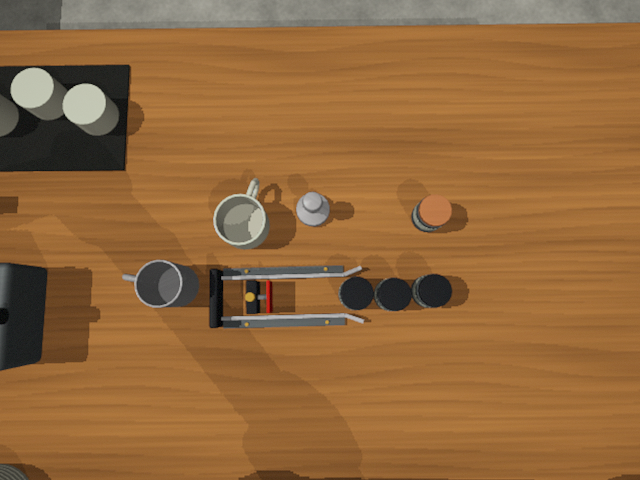

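View pics/side0.png

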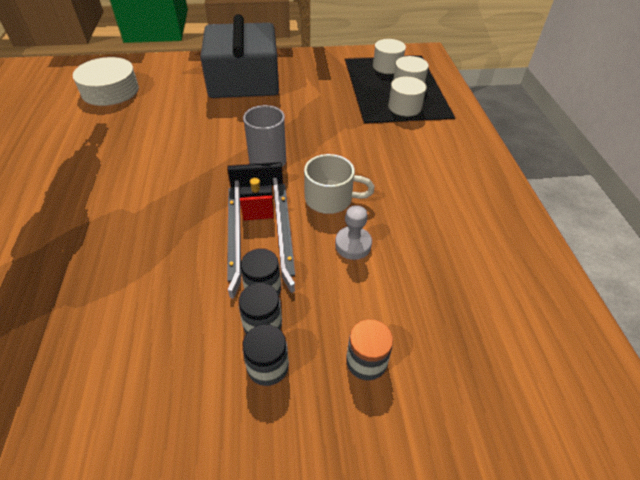

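The top view shows the rail running right to left (world +y). Black lids are near (357,293), (394,293) and (433,290), the copper lid at (435,210), and the red plate at (269,297). The side view agrees.

```bash
cat > h.py <<'E'
import cv2,numpy as np
def ray(s,u,v,z):
    W=np.array(s["world_to_cam"]);R=W[:3,:3];c=-R.T@W[:3,3]
    d=R.T@np.array([(u-s["cx"])/s["fx"],(v-s["cy"])/s["fy"],1]);return c+d*(z-c[2])/d[2]
def blobs(s,mask,z,amin=100):
    out=[]
    for c in cv2.findContours(mask.astype(np.uint8),cv2.RETR_EXTERNAL,cv2.CHAIN_APPROX_NONE)[0]:
        if cv2.contourArea(c)<amin: continue
        P=np.array([ray(s,*p[0],z)[:2] for p in c])*1000
        (a,b),rad=cv2.minEnclosingCircle(P.astype(np.float32))
        out.append((c[:,0].mean(0).round(1),np.round([a,b,2*rad],1)))
    return out
E
python3 - <<'E'
from h import *
im=None
for n in("top","side"):
    s=dict(np.load(f"pics/{n}0.npz"));p=s["pixels"].astype(int);mx=p.max(2);mn=p.min(2)
    hsv=cv2.cvtColor(s["pixels"],cv2.COLOR_RGB2HSV)
    print(n,"lidpix",[p[v,u].tolist() for u,v in ([(357,293),(394,293),(433,290),(435,210),(269,297)] if n=="top" else [(260,262),(260,300),(265,345),(371,340),(257,208)])])
    k=np.ones((3,3),np.uint8)
    for t in(35,45):
        m=cv2.morphologyEx(((mx<t)).astype(np.uint8),cv2.MORPH_OPEN,k)
        m[:, :230]=0; m[:240 if n=="top" else 235]=0; m[360 if n=="top" else 390:]=0
        if n=="top": m[:,:330]=0
        print(" black",t);[print("  ",b) for b in blobs(s,m,.062)]
    m=(hsv[...,0]<14)&(hsv[...,1]>150)&(p[...,0]>150)
    if n=="top": m[:,:400]=0;m[:,460:]=0;m[:180]=0;m[240:]=0
    else: m[:,:340]=0;m[:,400:]=0;m[:310]=0;m[380:]=0
    print(" copper");[print("  ",b) for b in blobs(s,m,.062)]
    m=(p[...,0]>110)&(p[...,1]<45)&(p[...,2]<45)
    if n=="top": m[:270]=0;m[325:]=0;m[:,:250]=0;m[:,290:]=0
    else: m[:180]=0;m[235:]=0;m[:,:230]=0;m[:,290:]=0
    print(" red");
    v,u=np.nonzero(m);print("  ",u.min(),u.max(),v.min(),v.max(),ray(s,u.mean(),v.mean(),.051 if n=="top" else .027)*1000)
    if n=="top":
        print("  face edge",[np.round(ray(s,u[v==q].max()+.5,q,.051)*1000,1)[:2].tolist() for q in range(v.min()+4,v.max()-3,6)])
    a,b=(slice(180,345),slice(200,480)) if n=="top" else (slice(170,390),slice(210,410))
    cv2.imwrite(f"pics/{n}0z.png",cv2.resize(s["pixels"][a,b,::-1],None,fx=2.8 if n=='top' else 2.7,fy=2.8 if n=='top' else 2.7,interpolation=cv2.INTER_CUBIC))
E
```

```text
top lidpix [[32, 33, 36], [39, 38, 40], [37, 37, 38], [186, 120, 71], [149, 21, 16]]
 black 35
 black 45
   (array([394. , 293.9]), array([475., -19.,  55.]))
   (array([356.8, 292.9]), array([477. ,  39.6,  50.8]))
   (array([433.9, 290.4]), array([479.9, -81.9,  51.7]))
 copper
   (array([435.1, 209.6]), array([608.4, -89.3,  51.8]))
 red
   267 269 281 312 [473.28552949 180.21535202  51.        ]
  face edge [[491.5, 177.9], [481.9, 177.9], [472.5, 177.8], [463.0, 177.8]]
side lidpix [[74, 73, 71], [70, 68, 64], [59, 57, 60], [239, 144, 80], [111, 4, 1]]
 black 35
 black 45
   (array([267.5, 359.9]), array([482.5, -99. ,  46.4]))
   (array([261.8, 314.7]), array([477.6, -39.5,  45.7]))
   (array([262.1, 276.3]), array([480. ,  21.3,  47.9]))
 copper
   (array([394.6, 364.1]), array([ 632.7, -125.6,   30.3]))
   (array([364.1, 337.8]), array([608.4, -96.9, 120.3]))
 red
   240 273 196 219 [471.95932281 192.11769611  27.        ]
```

View pics/top0z.png

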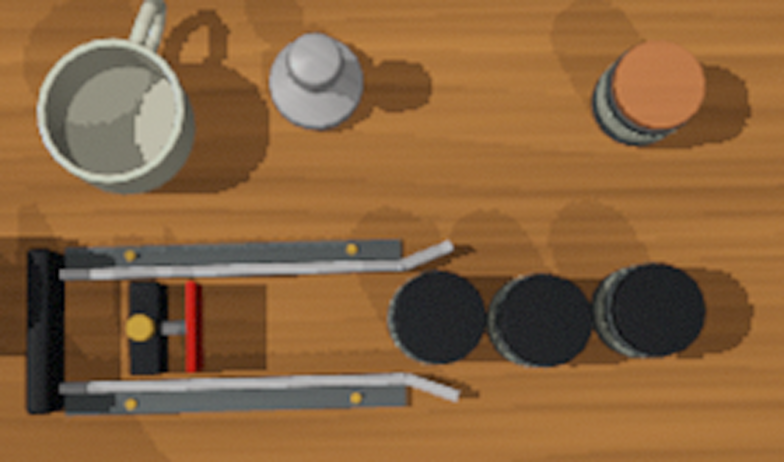

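```bash
cat >> h.py <<'E'
from scipy.optimize import least_squares
def lids(s,x0=330,copper=True,xmax=480):
    """lid centres (mm, world) from the top picture: robust circle of known r on plane z=62"""
    p=s["pixels"].astype(int);mx=p.max(2);hsv=cv2.cvtColor(s["pixels"],cv2.COLOR_RGB2HSV);k=np.ones((3,3),np.uint8)
    m=cv2.morphologyEx(((mx<47)&(mx-p.min(2)<14)).astype(np.uint8),cv2.MORPH_OPEN,k)
    m[:,:x0]=0;m[:,xmax:]=0;m[:262]=0;m[330:]=0
    out=[]
    for c in cv2.findContours(m,cv2.RETR_EXTERNAL,cv2.CHAIN_APPROX_NONE)[0]:
        if cv2.contourArea(c)<150: continue
        P=np.array([ray(s,*q[0],.062)[:2] for q in c])*1000
        f=least_squares(lambda t:np.hypot(*(P-t).T)-25.3,P.mean(0),loss="soft_l1",f_scale=.8)
        out.append((f.x[1],f.x[0],np.abs(f.fun).mean(),cv2.contourArea(c)))
    return np.round(sorted(out,reverse=True),1)
def rails(s):
    p=s["pixels"].astype(int);m=(p.min(2)>105)&(p.max(2)-p.min(2)<30);L=[]
    for a,b in((262,285),(305,325)):
        v,u=np.nonzero(m[a:b,235:340]);v+=a;u+=235
        P=np.array([ray(s,i,j,.02)[:2] for i,j in zip(u,v)])*1000
        k=np.polyfit(P[:,1],P[:,0],1);e=P[:,0]-np.polyval(k,P[:,1]);k=np.polyfit(P[abs(e)<3,1],P[abs(e)<3,0],1)
        L.append(k);
    return np.array(L)   # x = k0*y+k1 (mm)
E
python3 - <<'E'
from h import *
s=dict(np.load("pics/top0.npz"))
L=rails(s);print(L);ax=L.mean(0);print("width at y=100",(L[0]-L[1])@[100,1],"axis deg",np.degrees(np.arctan(ax[0])))
for l in lids(s):print("y,x",l,"off axis",round(l[1]-ax@[l[0],1],1))
print("mouth",ray(s,344,274.3,.02)*1000,ray(s,344.6,315,.02)*1000, "rear",ray(s,222,277,.02)*1000,"lip ends",ray(s,361,267.5,.02)*1000,ray(s,363.5,321,.02)*1000)
E
```

```text
[[-1.41017938e-02  5.09826798e+02]
 [-1.21023556e-02  4.42386254e+02]]
width at y=100 67.24059973469 axis deg -0.7506506328959407
y,x [ 39.8 477.1   0.9 771.5] off axis 1.5
y,x [-19.  474.9   0.9 811.5] off axis -1.5
y,x [-8.170e+01  4.797e+02  6.000e-01  7.955e+02] off axis 2.5
mouth [508.83759505  56.91872703  20.        ] [441.79528484  57.33953663  20.        ] rear [506.96952377 260.71312577  20.        ] lip ends [519.83603256  28.23099042  20.        ] [431.66278709  26.44507037  20.        ]
```

Measured positions are consistent: plate zone 197±22 mm against the face at about 178 mm, and lid sizes match. Moving the arm towards the copper canister.

Call:
step_arm([
  [[0, 0, 10, -44, -32, 0, 1], [0, 0, 20, -88, -64, 0, 1], [0, 0, 30, -132, -97, 0, 1], [0, 0, 40, -176, -130, 0, 1], [0, 0, 50, -220, -163, 0, 1], [0, 0, 60, -264, -196, 0, 1], [0, 0, 69, -308, -228, 0, 1], [0, 0, 76, -350, -258, 0, 1]],
])

```text
time_s: 1.1
tcp_pos: [0.4314, 0.2987, 0.2306]
tcp_rot: [0.704, 0.71, -0.001, 0.0]
ft_force: [0.7, 0.5, -0.3]
opening: 0.997
```

Call:
step_arm([
  [[0, 0, 0, -55, 25, 0, 1], [0, 0, 0, -110, 50, 0, 1], [0, 0, 0, -165, 75, 10, 1], [0, 0, 0, -220, 100, 20, 1], [0, 0, 0, -275, 123, 40, 1], [0, 0, 0, -325, 145, 60, 1], [0, 0, 0, -365, 163, 80, 1], [0, 0, 0, -389, 174, 95, 1]],
])

```text
time_s: 2.1
tcp_pos: [0.6082, -0.0923, 0.1348]
tcp_rot: [0.705, 0.709, -0.002, 0.0]
ft_force: [-0.9, 0.9, -0.2]
opening: 0.999
```

```bash
python3 - <<'E'
from h import *
from station import r
o=r.get_obs();print(o["tcp_pos"],o["tcp_rot"],o["joint_pos"].round(2))
for n in("wrist","side"):
    s=r.snapshot(n);cv2.imwrite(f"pics/{n}1.png",s["pixels"][:,:,::-1])
    if n=="wrist":
        p=s["pixels"];h=cv2.cvtColor(p,cv2.COLOR_RGB2HSV)
        W=s["world_to_cam"];print(np.round(-W[:3,:3].T@W[:3,3],3))
        m=cv2.morphologyEx(((h[...,0]<12)&(h[...,1]>140)&(p[...,0]>140)).astype(np.uint8),cv2.MORPH_OPEN,np.ones((5,5)))
        for b in blobs(s,m,.062,800):print(b)
a=cv2.imread("pics/wrist1.png");b=cv2.imread("pics/side1.png")
cv2.imwrite("pics/pair1.png",cv2.resize(np.hstack([a,b]),(800,300),interpolation=cv2.INTER_AREA))
E
```

```text
[ 0.60819352 -0.09229821  0.13479369] [ 7.05377069e-01  7.08829860e-01 -1.82461759e-03  3.00951006e-04] [-0.01  0.51  0.16  1.74 -0.09  0.9   0.19]
[ 0.609 -0.018  0.277]
```

View pics/pair1.png

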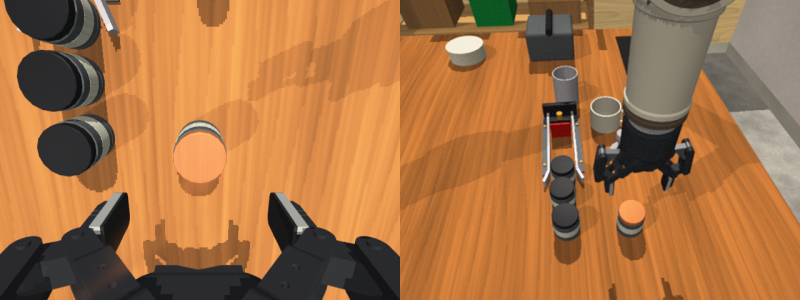

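The wrist view shows the copper lid centred between the fingers at about (320,251) full-size. The side view shows the hand above it. Next I check the position along y by ray.

```bash
python3 - <<'E'
from h import *
from station import r
s=r.snapshot("wrist");p=s["pixels"];print(p[251,320],p[251,200])
q=p.astype(int);m=cv2.morphologyEx(((q[...,0]-q[...,1]>60)&(abs(q-q[251,320]).sum(2)<45)).astype(np.uint8),cv2.MORPH_OPEN,np.ones((7,7)))
for b in blobs(s,m,.062,800):print(b)
print(ray(s,320,251,.062)*1000)
E
```

```text
[250 165 101] [236 156  84]
(array([332.1, 352.9]), array([ 619.1, -161.5,   63.5]))
(array([222.4, 307.3]), array([ 548.1, -130. ,   77.3]))
(array([346.2, 284.9]), array([ 618.6, -125.6,  121.8]))
(array([578.3, 259.8]), array([ 762.8, -103.6,  161.4]))
(array([610. , 253.2]), array([776.3, -98.9, 155. ]))
(array([ 59.1, 252. ]), array([452.5, -97.9, 153.7]))
(array([353. ,  91.4]), array([629. ,  -3.8,  92.4]))
(array([300.3, 106.9]), array([595.5, -13.3, 107. ]))
[608.46748008 -90.61242377  62.        ]
```

Call:
step_arm([
  [[0, 0, 0, 2, 0, 25, 1], [0, 0, 0, 2, 0, 50, 1], [0, 0, 0, 2, 0, 75, 1], [0, 0, 0, 2, 0, 100, 1], [0, 0, 0, 2, 0, 114, 1], [0, 0, 0, 2, 0, 119, 1], [0, 0, 0, 2, 0, 119, 1]],
])

```text
time_s: 3.12
tcp_pos: [0.6072, -0.0887, 0.0162]
tcp_rot: [0.705, 0.709, -0.002, -0.0]
ft_force: [-0.5, -0.5, 0.7]
opening: 0.998
```

Call:
step_arm([
  [[0, 0, 0, 0, 0, 0, 0.75], [0, 0, 0, 0, 0, 0, 0.6], [0, 0, 0, 0, 0, 0, 0.5], [0, 0, 0, 0, 0, 0, 0.4], [0, 0, 0, 0, 0, 0, 0.3], [0, 0, 0, 0, 0, 0, 0.3], [0, 0, 0, 0, 0, 0, 0.3]],
], squeeze=40)

```text
time_s: 4.0
tcp_pos: [0.6082, -0.0888, 0.0173]
tcp_rot: [0.705, 0.709, -0.001, 0.0]
ft_force: [-0.2, 0.2, 6.0]
opening: 0.623
```

Call:
step_arm([
  [[0, 0, 0, 0, 0, -10, 0.3], [0, 0, 0, 0, 0, -20, 0.3], [0, 0, -0.4, -30, 0, -22, 0.3], [0, 0, -0.4, -60, -20, -22, 0.3], [0, 0, -0.4, -62, -60, -22, 0.3], [0, 0, -0.4, -62, -100, -22, 0.3], [0, 0, -0.4, -62, -130, -22, 0.3], [0, 0, -0.4, -62, -130, -22, 0.3]],
])

```text
time_s: 5.0
tcp_pos: [0.4755, -0.1516, 0.0398]
tcp_rot: [0.703, 0.711, -0.002, -0.001]
ft_force: [0.2, -0.8, -1.8]
opening: 0.62
```

```bash
python3 - <<'E'
from h import *
from station import r
o=r.get_obs();print(o["tcp_pos"],o["tcp_rot"],o["ft_force"],o["opening"])
s=r.snapshot("side");cv2.imwrite("pics/side2.png",s["pixels"][150:450,150:550,::-1])
E
```

```text
[ 0.47548435 -0.15164235  0.0398485 ] [ 0.70345271  0.71073875 -0.00202115 -0.00079688] [ 0.15213597 -0.80391386 -1.76278084] 0.6203947435887217
```

View pics/side2.png

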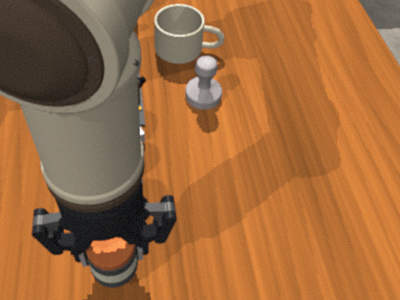

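The copper canister is held upright behind the row, with its lid at about (108,245) in the crop. Lowering it.

Call:
step_arm([
  [[0, 0, 0, 0, 2, 6, 0.3], [0, 0, 0, 0, 2, 12, 0.3], [0, 0, 0, 0, 2, 17, 0.3], [0, 0, 0, 0, 2, 20, 0.3], [0, 0, 0, 0, 2, 22, 0.3], [0, 0, 0, 0, 2, 22, 0.3]],
])

```text
time_s: 5.8
tcp_pos: [0.4799, -0.1517, 0.018]
tcp_rot: [0.703, 0.711, -0.001, 0.0]
ft_force: [0.3, 0.7, -2.2]
opening: 0.625
```

Call:
step_arm([
  [[0, 0, 0, 0, -2, 1, 0.3], [0, 0, 0, 0, -2, 2, 0.3], [0, 0, 0, 0, -2, 2, 0.3]],
])

```text
time_s: 6.18
tcp_pos: [0.4784, -0.1518, 0.0173]
tcp_rot: [0.703, 0.711, -0.001, 0.001]
ft_force: [-2.1, 0.8, 9.7]
opening: 0.618
```

Touching down (9.7 N upward). Now open, go up, and look from the top.

Call:
step_arm([
  [[0, 0, 0, 0, 0, 0, 0.8], [0, 0, 0, 0, 0, 0, 1], [0, 0, 0, 0, 0, 0, 1], [0, 0, 0, 0, 0, -30, 1], [0, 0, 0, 0, 0, -60, 1], [0, 0, 0, 0, 0, -95, 1], [0, 0, 0, 0, 50, -130, 1], [0, 0, 0, 0, 100, -140, 1]],
])

```text
time_s: 7.18
tcp_pos: [0.581, -0.151, 0.1604]
tcp_rot: [0.703, 0.711, 0.0, 0.003]
ft_force: [1.0, -1.3, -0.2]
opening: 0.999
```

```bash
python3 - <<'E'
from h import *
from station import r
o=r.get_obs();print(o["tcp_pos"],o["tcp_rot"])
s=r.snapshot("top");cv2.imwrite("pics/top3.png",s["pixels"][:,:,::-1])
ax=np.array([-.0131,476.1])
for l in lids(s):print("y,x",l,"off axis",round(l[1]-ax@[l[0],1],1))
p=s["pixels"].astype(int);m=(p[...,0]-p[...,1]>55)&(p[...,0]>150);m[:,:440]=0;m[:260]=0;m[330:]=0;m[:,520:]=0
h=cv2.cvtColor(s["pixels"],cv2.COLOR_RGB2HSV);m&=(h[...,1]<175)&(h[...,0]<15)
for b in blobs(s,m,.062):print("D?",b)
cv2.imwrite("pics/top3z.png",cv2.resize(s["pixels"][180:345,300:540,::-1],None,fx=3,fy=3))
E
```

```text
[ 0.58098517 -0.15095822  0.16038923] [7.03435089e-01 7.10754263e-01 4.94062252e-04 2.68505447e-03]
y,x [ 39.6 477.4   1.  761.5] off axis 1.8
y,x [-19.1 474.7   1.  793. ] off axis -1.7
y,x [-82.3 479.8   0.9 816. ] off axis 2.6
D? (array([479.5, 290.8]), array([ 477.9, -152.4,   52.4]))
```

View pics/top3z.png

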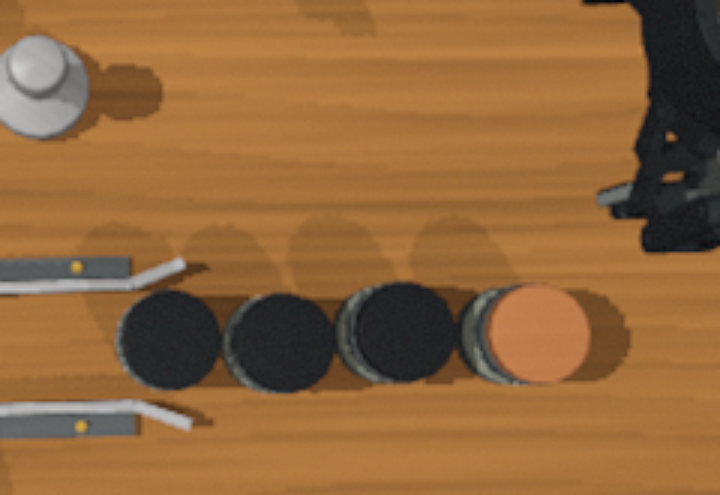

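All stand; the copper can is at (540,333) in the crop, in line. B and C are about 2 mm off the axis, so I'll centre them gently with the jaws, starting with C, to keep the push from buckling.

Call:
step_arm([
  [[0, 0, 0, 25, -35, 0, 1], [0, 0, 0, 50, -70, 0, 1], [0, 0, 0, 70, -103, 20, 1], [0, 0, 0, 70, -103, 50, 1], [0, 0, 0, 70, -103, 85, 1], [0, 0, 0, 70, -103, 115, 1], [0, 0, 0, 70, -103, 136, 1], [0, 0, 0, 70, -103, 138, 1]],
])

```text
time_s: 8.22
tcp_pos: [0.4843, -0.0812, 0.0201]
tcp_rot: [0.702, 0.712, 0.002, 0.004]
ft_force: [0.7, -0.7, 0.1]
opening: 1.001
```

Call:
step_arm([
  [[0.5, 0.1, 0, 0, -4, 0, 1], [0.5, 0.1, 0, 0, -7, 0, 1], [0.5, 0.1, 0, 0, -7, 0, 1], [0.5, 0.1, 0, 0, -7, 0, 1]],
])

```text
time_s: 8.72
tcp_pos: [0.4778, -0.0814, 0.0206]
tcp_rot: [0.702, 0.712, -0.0, 0.001]
ft_force: [0.1, 0.4, 0.6]
opening: 0.997
```

Call:
step_arm([
  [[0, 0, 0, 0, -0.5, 0, 0.85], [0, 0, 0, 0, -0.5, 0, 0.76], [0, 0, 0, 0, -0.5, 0, 0.7], [0, 0, 0, 0, -0.5, 0, 0.67], [0, 0, 0, 0, -0.5, 0, 0.65], [0, 0, 0, 0, -0.5, 0, 0.64], [0, 0, 0, 0, -0.5, 0, 0.64], [0, 0, 0, 0, -0.5, 0, 0.64]],
], squeeze=20)

```text
time_s: 9.72
tcp_pos: [0.4773, -0.0814, 0.0206]
tcp_rot: [0.702, 0.712, -0.0, 0.001]
ft_force: [0.2, 1.3, 0.8]
opening: 0.64
```

Call:
step_arm([
  [[0, 0, 0, 0, 0, 0, 0.8], [0, 0, 0, 0, 0, 0, 1], [0, 0, 0, 0, 0, 0, 1], [0, 0, 0, 0, 0, -30, 1], [0, 0, 0, 0, 0, -60, 1], [0, 0, 0, 30, 0, -62, 1], [0, 0, 0, 62, 0, -62, 1], [0, 0, 0, 62, 0, -62, 1]],
])

```text
time_s: 10.72
tcp_pos: [0.4763, -0.0164, 0.0826]
tcp_rot: [0.701, 0.714, 0.0, 0.0]
ft_force: [-0.0, 0.6, -0.4]
opening: 1.0
```

Call:
step_arm([
  [[0, 0, 0, 0, 0, 20, 1], [0, 0, 0, 0, 0, 40, 1], [0, 0, 0, 0, 0, 55, 1], [0, 0, 0, 0, 0, 61, 1], [0, 0, 0, 0, 0, 61, 1]],
])

```text
time_s: 11.35
tcp_pos: [0.4761, -0.0168, 0.0213]
tcp_rot: [0.701, 0.713, -0.0, 0.0]
ft_force: [-0.2, 0.5, 0.6]
opening: 1.002
```

Call:
step_arm([
  [[0, 0, 0, -2, 0, 0, 0.85], [0, 0, 0, -2, 0, 0, 0.76], [0, 0, 0, -2, 0, 0, 0.7], [0, 0, 0, -2, 0, 0, 0.67], [0, 0, 0, -2, 0, 0, 0.65], [0, 0, 0, -2, 0, 0, 0.64], [0, 0, 0, -2, 0, 0, 0.64], [0, 0, 0, -2, 0, 0, 0.64]],
])

```text
time_s: 12.35
tcp_pos: [0.4761, -0.0188, 0.0213]
tcp_rot: [0.701, 0.713, -0.0, 0.0]
ft_force: [-0.3, -0.3, 1.3]
opening: 0.64
```

Call:
step_arm([
  [[0, 0, 0, 0, 0, 0, 0.8], [0, 0, 0, 0, 0, 0, 1], [0, 0, 0, 0, 0, 0, 1], [0, 0, 0, 0, 0, -30, 1], [0, 0, 0, 0, 0, -65, 1], [0, 0, 0, -45, 40, -85, 1], [0, 0, 0, -90, 70, -90, 1], [0, 0, 0, -133, 100, -90, 1]],
])

```text
time_s: 13.35
tcp_pos: [0.5802, -0.1514, 0.1124]
tcp_rot: [0.701, 0.714, 0.0, 0.001]
ft_force: [0.3, -0.1, 0.2]
opening: 0.998
```

```bash
cat > look.py <<'E'
from h import *
from station import r
import sys
o=r.get_obs();print(o["tcp_pos"].round(4),o["tcp_rot"].round(4),o["ft_force"].round(1))
s=r.snapshot("top");np.savez("pics/last.npz",**s)
ax=np.array([-.0131,476.1])
for l in lids(s,290):print("y,x",l,"off axis",round(l[1]-ax@[l[0],1],1))
p=s["pixels"].astype(int);m=(p[...,0]-p[...,1]>55)&(p[...,0]>150);m[:,:360]=0;m[:260]=0;m[330:]=0;m[:,520:]=0
h=cv2.cvtColor(s["pixels"],cv2.COLOR_RGB2HSV);m&=(h[...,1]<175)&(h[...,0]<15)
for b in blobs(s,m,.062):print("D?",b)
m=(p[...,0]>110)&(p[...,1]<45)&(p[...,2]<45);m[:270]=0;m[325:]=0;m[:,:235]=0;m[:,290:]=0
v,u=np.nonzero(m)
if len(u):print("plate face y",ray(s,np.median([u[v==q].max() for q in np.unique(v)])+.5,297,.051)[1]*1000, "mean u",u.mean())
if len(sys.argv)>1: cv2.imwrite(f"pics/{sys.argv[1]}.png",cv2.resize(s["pixels"][180:345,210:500,::-1],None,fx=2.7,fy=2.7))
E
python3 look.py
```

```text
[ 0.5802 -0.1514  0.1124] [7.006e-01 7.135e-01 3.000e-04 9.000e-04] [ 0.3 -0.1  0.2]
y,x [ 39.4 477.5   1.3 747.5] off axis 1.9
y,x [-19.3 475.3   1.  792.5] off axis -1.1
y,x [-82.5 477.    1.1 809.5] off axis -0.2
D? (array([479.5, 290.9]), array([ 477.9, -152.4,   52.4]))
plate face y 177.82886190122 mean u 268.03225806451616
```

Call:
step_arm([
  [[0, 0, 0.3, 1, -35, 0, 1], [0, 0, 0.3, 1, -70, 0, 1], [0, 0, 0.3, 1, -102, 0, 1], [0, 0, 0.3, 1, -102, 0, 1], [0, 0, 0.3, 1, -102, 30, 1], [0, 0, 0.3, 1, -102, 60, 1], [0, 0, 0.3, 1, -102, 85, 1], [0, 0, 0.3, 1, -102, 92, 1]],
])

```text
time_s: 14.4
tcp_pos: [0.4815, -0.16, 0.0186]
tcp_rot: [0.704, 0.71, -0.001, 0.004]
ft_force: [0.5, -0.2, 0.1]
opening: 1.0
```

Call:
step_arm([
  [[0, 0, 0, 0, 0, 1, 1], [0, 0, 0, 0, 0, 1, 1]],
])

```text
time_s: 14.65
tcp_pos: [0.4823, -0.16, 0.0183]
tcp_rot: [0.704, 0.71, -0.0, 0.004]
ft_force: [-0.1, -0.1, -0.2]
opening: 1.005
```

Call:
step_arm([
  [[0.3, 0.3, -0.2, 4, -2, 0.5, 1], [0.3, 0.3, -0.2, 7.6, -4, 0.5, 1], [0.3, 0.3, -0.2, 7.6, -4, 0.5, 1], [0.3, 0.3, -0.2, 7.6, -4, 0.5, 1]],
])

```text
time_s: 15.15
tcp_pos: [0.4784, -0.1524, 0.0179]
tcp_rot: [0.703, 0.711, -0.0, 0.001]
ft_force: [0.3, 0.4, 0.4]
opening: 0.999
```

Aligned. Grip.

Call:
step_arm([
  [[0, 0, 0, 0, -0.4, 0, 0.8], [0, 0, 0, 0, -0.4, 0, 0.7], [0, 0, 0, 0, -0.4, 0, 0.65], [0, 0, 0, 0, -0.4, 0, 0.5], [0, 0, 0, 0, -0.4, 0, 0.3], [0, 0, 0, 0, -0.4, 0, 0.3], [0, 0, 0, 0, -0.4, 0, 0.3]],
], squeeze=40)

```text
time_s: 16.02
tcp_pos: [0.478, -0.1525, 0.0181]
tcp_rot: [0.703, 0.711, -0.0, 0.001]
ft_force: [-1.5, -0.4, 4.3]
opening: 0.621
```

Call:
step_arm([
  [[0, 0, 0, 3, 0, 0, 0.3], [0, 0, 0, 7, 0, 0, 0.3], [0, 0, 0, 11, 0, 0, 0.3], [0, 0, 0, 15, 0, 0, 0.3], [0, 0, 0, 19, 0, 0, 0.3], [0, 0, 0, 23, 0, 0, 0.3], [0, 0, 0, 27, 0, 0, 0.3], [0, 0, 0, 31, 0, 0, 0.3]],
])

```text
time_s: 17.02
tcp_pos: [0.4777, -0.1215, 0.0181]
tcp_rot: [0.703, 0.711, -0.0, 0.001]
ft_force: [0.6, -3.2, 3.2]
opening: 0.617
```

```bash
python3 look.py p1
```

```text
[ 0.4777 -0.1215  0.0181] [ 7.032e-01  7.110e-01 -4.000e-04  8.000e-04] [ 0.6 -3.2  3.2]
y,x [ -13.3  475.4   23.9 2437.5] off axis -0.9
y,x [-135.2  477.    11.   655.5] off axis -0.9
D? (array([449.1, 291.7]), array([ 477.3, -108.3,   42.1]))
plate face y 177.82886190122 mean u 268.0105263157895
```

View pics/p1.png

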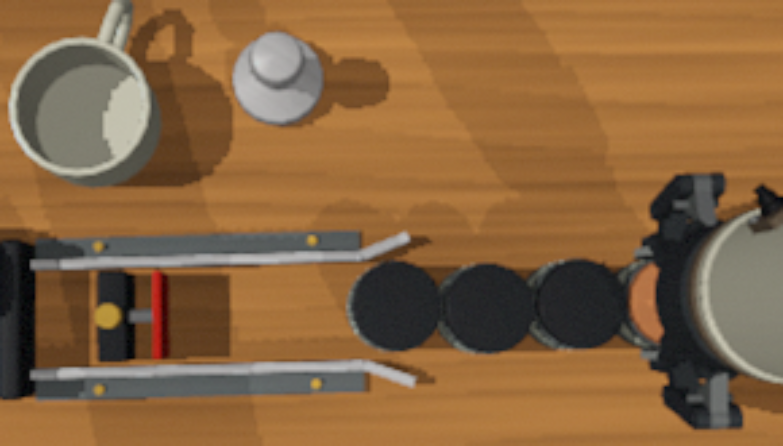

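The row is closing up, straight. Lids are at (397,307), (488,307) and (578,303) in the crop. Continuing.

Call:
step_arm([
  [[0, 0, 0, 3, 0, 0, 0.3], [0, 0, 0, 7, 0, 0, 0.3], [0, 0, 0, 11, 0, 0, 0.3], [0, 0, 0, 15, 0, 0, 0.3], [0, 0, 0, 19, 0, 0, 0.3], [0, 0, 0, 23, 0, 0, 0.3], [0, 0, 0, 27, 0, 0, 0.3], [0, 0, 0, 30, 0, 0, 0.3]],
])

```text
time_s: 18.08
tcp_pos: [0.4774, -0.0907, 0.0181]
tcp_rot: [0.703, 0.711, -0.0, 0.001]
ft_force: [0.1, -3.4, 3.7]
opening: 0.622
```

```bash
cat > row.py <<'E'
from h import *
from station import r
import sys
o=r.get_obs();t=o["tcp_pos"]*1000;print(t.round(1),o["tcp_rot"].round(4),o["ft_force"].round(1))
s=r.snapshot("top");p=s["pixels"].astype(int);mx=p.max(2)
m=cv2.morphologyEx(((mx<47)&(mx-p.min(2)<14)).astype(np.uint8),cv2.MORPH_OPEN,np.ones((3,3),np.uint8))
E=np.concatenate([c[:,0] for c in cv2.findContours(m,cv2.RETR_EXTERNAL,cv2.CHAIN_APPROX_NONE)[0]])
P=np.array([ray(s,*q,.062)[:2] for q in E])*1000
for k in(3,2,1):
    y=t[1]+54.3*k;c=np.array([476.1-.0131*y,y])
    for _ in range(3):
        Q=P[(abs(np.hypot(*(P-c).T)-25.3)<4.5)&(abs(P[:,0]-c[0])>10)]
        f=least_squares(lambda q:np.hypot(*(Q-q).T)-25.3,c,loss="soft_l1",f_scale=.6);c=f.x
    print("ABC"[3-k],c.round(1),"n",len(Q),"off",round(c[0]-476.1+.0131*c[1],1),"pitch to D",round((c[1]-t[1])/k,1))
m=(p[...,0]>110)&(p[...,1]<45)&(p[...,2]<45);m[:270]=0;m[325:]=0;m[:,:235]=0;m[:,290:]=0
v,u=np.nonzero(m)
if len(u):print("plate y",round(ray(s,np.median([u[v==q].max() for q in np.unique(v)])+.5,297,.051)[1]*1000,1),"mean u",u.mean().round(2))
if len(sys.argv)>1: cv2.imwrite(f"pics/{sys.argv[1]}.png",cv2.resize(s["pixels"][180:345,210:500,::-1],None,fx=2.7,fy=2.7))
E
python3 row.py
```

```text
[477.4 -90.7  18.1] [ 7.030e-01  7.112e-01 -3.000e-04  6.000e-04] [ 0.1 -3.4  3.7]
A [477.8  70.4] n 67 off 2.6 pitch to D 53.7
B [474.5  17. ] n 66 off -1.4 pitch to D 53.9
C [476.5 -36.2] n 69 off -0.1 pitch to D 54.4
plate y 177.8 mean u 268.01
```

Call:
step_arm([
  [[0, 0, 0, 3, 0, 0, 0.3], [0, 0, 0, 7, 0, 0, 0.3], [0, 0, 0, 11, 0, 0, 0.3], [0, 0, 0, 15, 0, 0, 0.3], [0, 0, 0, 19, 0, 0, 0.3], [0, 0, 0, 23, 0, 0, 0.3], [0, 0, 0, 27, 0, 0, 0.3], [0, 0, 0, 30, 0, 0, 0.3]],
])

```text
time_s: 19.12
tcp_pos: [0.4771, -0.0599, 0.0181]
tcp_rot: [0.703, 0.711, -0.0, 0.001]
ft_force: [0.6, -3.2, 4.0]
opening: 0.622
```

```bash
python3 row.py
```

```text
[477.1 -59.9  18.1] [ 7.028e-01  7.114e-01 -2.000e-04  5.000e-04] [ 0.6 -3.2  4. ]
A [478.2 100.6] n 66 off 3.4 pitch to D 53.5
B [473.3  47.4] n 65 off -2.2 pitch to D 53.6
C [475.8  -5.7] n 69 off -0.4 pitch to D 54.2
plate y 177.8 mean u 268.01
```

Call:
step_arm([
  [[0, 0, 0, 3, 0, 0, 0.3], [0, 0, 0, 7, 0, 0, 0.3], [0, 0, 0, 11, 0, 0, 0.3], [0, 0, 0, 15, 0, 0, 0.3], [0, 0, 0, 19, 0, 0, 0.3], [0, 0, 0, 23, 0, 0, 0.3], [0, 0, 0, 27, 0, 0, 0.3], [0, 0, 0, 30, 0, 0, 0.3]],
])

```text
time_s: 20.18
tcp_pos: [0.4768, -0.0292, 0.0181]
tcp_rot: [0.703, 0.712, -0.0, 0.0]
ft_force: [0.4, -4.4, 3.3]
opening: 0.62
```

```bash
python3 row.py p2
```

```text
[476.8 -29.2  18.1] [ 7.026e-01  7.116e-01 -1.000e-04  4.000e-04] [ 0.4 -4.4  3.3]
A [478.1 131.2] n 65 off 3.7 pitch to D 53.5
B [471.9  77.7] n 64 off -3.2 pitch to D 53.5
C [475.3  24.7] n 67 off -0.5 pitch to D 54.0
plate y 177.8 mean u 268.01
```

View pics/p2.png

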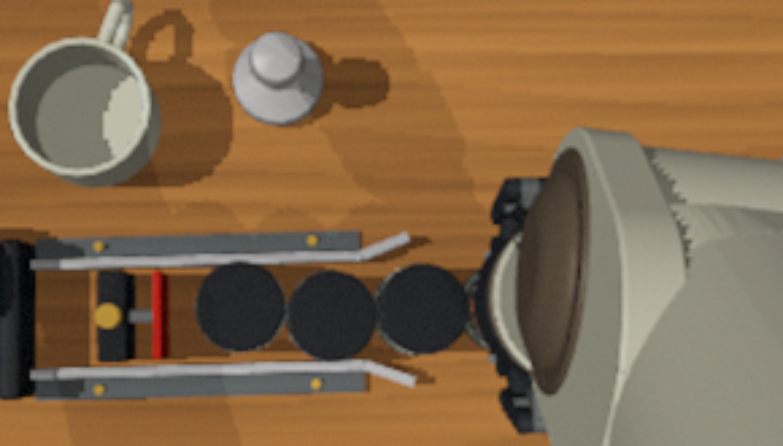

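Row in the rail: lids at (241,307), (332,315) and (423,308) in the crop, plate at (158,315), all within the rail's 7 mm play. About 20 mm remain to contact.

Call:
step_arm([
  [[0, 0, 0, 3, 0, 0, 0.3], [0, 0, 0, 6, 0, 0, 0.3], [0, 0, 0, 9, 0, 0, 0.3], [0, 0, 0, 12, 0, 0, 0.3], [0, 0, 0, 14, 0, 0, 0.3], [0, 0, 0, 16, 0, 0, 0.3], [0, 0, 0, 17, 0, 0, 0.3]],
])

```text
time_s: 21.1
tcp_pos: [0.4765, -0.0117, 0.0181]
tcp_rot: [0.702, 0.712, -0.0, 0.0]
ft_force: [0.6, -4.2, 3.7]
opening: 0.618
```

Call:
step_arm([
  [[0, 0, 0, 0.7, 0, 0, 0.3], [0, 0, 0, 1.3, 0, 0, 0.3], [0, 0, 0, 2, 0, 0, 0.3]],
])

```text
time_s: 21.48
tcp_pos: [0.4765, -0.0097, 0.0181]
tcp_rot: [0.702, 0.712, -0.0, 0.0]
ft_force: [0.1, -4.2, 4.1]
opening: 0.623
```

Call:
step_arm([
  [[0, 0, 0, 0.7, 0, 0, 0.3], [0, 0, 0, 1.3, 0, 0, 0.3], [0, 0, 0, 2, 0, 0, 0.3]],
])

```text
time_s: 21.85
tcp_pos: [0.4765, -0.0083, 0.0181]
tcp_rot: [0.703, 0.712, -0.0, 0.001]
ft_force: [-0.2, -5.8, 5.0]
opening: 0.619
```

```bash
python3 row.py
```

```text
[476.5  -8.3  18.1] [ 7.026e-01  7.116e-01 -2.000e-04  5.000e-04] [-0.2 -5.8  5. ]
A [477.6 151.7] n 66 off 3.5 pitch to D 53.3
B [471.4  98.5] n 64 off -3.4 pitch to D 53.4
C [475.8  45.2] n 67 off 0.3 pitch to D 53.5
plate y 179.4 mean u 267.03
```

Contact made; press about 4 mm more, slowly.

Call:
step_arm([
  [[0, 0, 0, 0.7, 0, 0, 0.3], [0, 0, 0, 1.3, 0, 0, 0.3], [0, 0, 0, 2, 0, 0, 0.3]],
])

```text
time_s: 22.28
tcp_pos: [0.4764, -0.0073, 0.0181]
tcp_rot: [0.703, 0.711, -0.001, 0.001]
ft_force: [-0.5, -8.8, 5.3]
opening: 0.622
```

Call:
step_arm([
  [[0, 0, 0, 0.7, 0, 0, 0.3], [0, 0, 0, 1.4, 0, 0, 0.3], [0, 0, 0, 2.2, 0, 0, 0.3], [0, 0, 0, 2.2, 0, 0, 0.3]],
])

```text
time_s: 22.78
tcp_pos: [0.4764, -0.0066, 0.0181]
tcp_rot: [0.703, 0.711, -0.001, 0.001]
ft_force: [0.1, -7.6, 4.4]
opening: 0.621
```

Call:
step_arm([
  [[0, 0, 0, 1, 0, 0, 0.3], [0, 0, 0, 2, 0, 0, 0.3], [0, 0, 0, 3, 0, 0, 0.3], [0, 0, 0, 3.5, 0, 0, 0.3], [0, 0, 0, 3.5, 0, 0, 0.3], [0, 0, 0, 3.5, 0, 0, 0.3]],
])

```text
time_s: 23.52
tcp_pos: [0.4763, -0.0054, 0.0182]
tcp_rot: [0.704, 0.71, -0.002, 0.002]
ft_force: [0.2, -10.1, 6.1]
opening: 0.618
```

```bash
python3 row.py
```

```text
[476.3  -5.4  18.2] [ 0.7042  0.71   -0.0017  0.0022] [  0.2 -10.1   6.1]
A [477.6 154.6] n 67 off 3.6 pitch to D 53.3
B [471.5 101.4] n 64 off -3.3 pitch to D 53.4
C [475.7  47.6] n 70 off 0.3 pitch to D 53.0
plate y 182.6 mean u 265.25
```

Plate back about 4.4 mm, so 6.6 N plus about 3.5 N friction, which agrees with the 10.1 N at the wrist. Hold, then release.

Call:
step_arm([
  [[0, 0, 0, 3, 0, 0, 0.3], [0, 0, 0, 3, 0, 0, 0.3], [0, 0, 0, 3, 0, 0, 0.3], [0, 0, 0, 3, 0, 0, 0.3], [0, 0, 0, 3, 0, 0, 0.3], [0, 0, 0, 3, 0, 0, 0.3], [0, 0, 0, 3, 0, 0, 0.3], [0, 0, 0, 3, 0, 0, 0.3]],
])

```text
time_s: 24.58
tcp_pos: [0.4763, -0.0049, 0.0182]
tcp_rot: [0.705, 0.709, -0.002, 0.003]
ft_force: [0.8, -10.8, 5.2]
opening: 0.62
```

Call:
step_arm([
  [[0, 0, 0, 0, 0, 0, 0.3], [0, 0, 0, 0, 0, 0, 0.62], [0, 0, 0, 0, 0, 0, 0.66], [0, 0, 0, 0, 0, 0, 0.72], [0, 0, 0, 0, 0, 0, 0.85], [0, 0, 0, 0, 0, 0, 1], [0, 0, 0, 0, 0, 0, 1]],
])

```text
time_s: 25.45
tcp_pos: [0.4763, -0.0048, 0.0181]
tcp_rot: [0.705, 0.709, -0.002, 0.003]
ft_force: [-0.4, 0.2, 1.2]
opening: 0.999
```

Rise straight up, then clear the view and check.

Call:
step_arm([
  [[0, 0, 0, 0, 0, -15, 1], [0, 0, 0, 0, 0, -40, 1], [0, 0, 0, 0, 0, -70, 1], [0, 0, 0, 0, 0, -105, 1], [0, 0, 0, -30, 0, -140, 1], [0, 0, 0, -80, 0, -150, 1], [0, 0, 0, -130, 0, -150, 1], [0, 0, 0, -180, 0, -150, 1]],
])

```text
time_s: 26.45
tcp_pos: [0.4775, -0.1851, 0.1711]
tcp_rot: [0.705, 0.709, -0.002, 0.004]
ft_force: [1.5, -0.2, -0.2]
opening: 0.998
```

```bash
python3 - <<'E'
src=open("row.py").read().replace("t=o[\"tcp_pos\"]*1000;","t=np.array([476.3,-6.5,0]);")
exec(src)
p=s["pixels"].astype(int);h=cv2.cvtColor(s["pixels"],cv2.COLOR_RGB2HSV);m=(p[...,0]-p[...,1]>55)&(p[...,0]>150)&(h[...,1]<175)&(h[...,0]<15)
m[:,:360]=0;m[:260]=0;m[330:]=0;m[:,440:]=0
for b in blobs(s,m,.062):print("D",b)
a=s["pixels"][150:390,200:520,::-1];b=r.snapshot("side")["pixels"][140:380,180:420,::-1]
cv2.imwrite("pics/end.png",cv2.resize(np.hstack([a,b]),None,fx=1.42,fy=1.42,interpolation=cv2.INTER_CUBIC))
E
```

```text
[476.3  -6.5   0. ] [ 0.7048  0.7094 -0.0017  0.0037] [ 1.5 -0.2 -0.2]
A [477.6 152.6] n 68 off 3.5 pitch to D 53.0
B [471.5  99.9] n 65 off -3.3 pitch to D 53.2
C [475.7  46.1] n 65 off 0.2 pitch to D 52.6
plate y 179.4 mean u 266.89
D (array([387.1, 293.4]), array([475.9,  -7.5,  51.5]))
```

View pics/end.png

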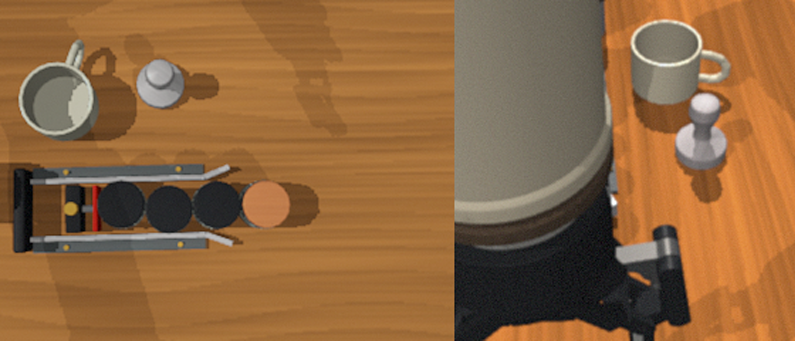

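The row stands closed up in the rail with the front can on the plate: lids at (121,204), (169,209), (217,204) and (265,203) in the crop. Cup and tamper are unmoved.

```bash
python3 - <<'E'
from station import r
print(r.close_job())
E
```

```text
the job is handed in; nothing more can be done
None
```

The job is handed in at about 26.5 s of robot time. All four canisters stand closed up in the feed rail, with the front one still resting on the red plate.

I set the copper-lidded canister down at the tail, in line. Before pushing, I closed the jaws lightly around the second and third canisters to slide them about 1 to 3 mm towards the rail axis, without lifting them. I then gripped the copper canister and pushed the row in slowly.

**Press:** the plate went back about 4.4 mm, roughly 6.6 N, in the last picture before the final hold. The wrist read 10.1 N then and peaked at 10.8 N, including about 3.5 to 4 N of friction. I held it for about 1 s, then released.

**After release, from the top camera:**
- Canister spacing is 53.1, 54.0 and 53.6 mm against a 54 mm diameter, so the row is closed up.
- The front canister's face is at 179.6 mm and the plate at 179.4 mm. The plate is still about 1.7 mm pressed.
- The cup and tamper are where they were. The pitcher was outside the last crop, but the arm made no contact near it.

**Less than perfect:**
- Inside the rail's 7 mm play, the front canister sits about 3.5 mm to one side and the second about 3.3 mm to the other. The row is therefore only as straight as the rail forces it to be.
- The arm blocked the last side view of the row, so I judged that the canisters stand upright from the top view only.

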